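# Start the dust extractor under its sliding dust cover

## Robot

A 6-joint arm with a two-finger parallel gripper is mounted at the origin on the work surface. World frame = base frame: x ahead of the robot, y to its left, z up, the work surface at z = 0. Lengths are in m, angles in rad, forces in N, time in s.
With the tool pointing down it reaches from about 0.25 to 0.725 m from the base axis. Payload 4 kg.
Tool frame: the origin (TCP) lies on the centre line of the jaws, within the pads' length; the fingertips stand 17 mm ahead of it and the grasp point (between the pads) lies 2 mm behind it; z points along the fingers, y is the line along which they close (so a half turn about z gives the same grasp; the last joint's range is limited). The gripper opens to 85 mm and grips with 20 to 120 N. Pads are 22 mm wide; open, the fingers measure 114 mm over their backs; the gripper's body (76 mm by 85 mm) begins 54 mm behind the grasp point. The pads swing forward as they close: fully open they stand 13 mm farther back than shut.
Start: joints at [1.301, 0.241, 0.005, 1.335, 0, 1.571], TCP at [0.133, 0.482, 0.248] pointing down, gripper open.
Joint ranges: [-2.72, 2.72], [-1.05, 1.87], [-1.09, 1.28], [-1.99, 2.15], [-1.42, 1.44], [-3.14, 3.14]. Speed limits (rad/s): [2.79, 2.79, 3.14, 3.14, 3.14, 3.14].

## Interface

Orientations are given as a unit quaternion [x, y, z, w].
In Python, from workcell import get_obs, imaging, order gives the robot as it stands.
- The arm moves only by the tool apply_moves, never from a script. Its argument "targets" is a list that holds one entry, the list of rows, each a list of 5 numbers: the shift along the world's x, y, z in units of 40 mm (1.0 is 40 mm), then the turn about the world's z in degrees, then the gripper command: -1 is shut, 1 is fully open, values between are in proportion. In form: [[[dx, dy, dz, turn, fingers], ...]]. A call has 1 to 8 rows; each row shifts and turns the commanded pose from where the row before left it; what a row does not reach is not made up. A row lasts 1/12 s, in which the tool goes at most 41.7 mm and 7.16 degrees, less where a joint would pass 70% of its speed; a pose out of reach is approached as far as the arm can. A call is refused whole if a number of a shift passes 1 or a number of a turn 7.16, either way. A call with a gripper value outside its range is refused whole. The fingers move at their own pace and stop on an object; the grip force is fixed at half the most. Time passes only in rows, so rows that do not move let the fingers close. It gives the time, the measured TCP pose, the force, the opening and the grip force at its end, in the units of the state.
- get_obs(): the state, without advancing time (a new reading comes with each control period).
- imaging.camera(name): name is "scene" or "top"; returns (picture, depth): 384x512x3 uint8, blue, green, red; 384x512 float32, m along the optical axis (not along the pixel's ray), 0 where there is no reading.
- imaging.get_calibration(name): a dict with "camera_matrix" (3x3 intrinsics, pixels), "eye" and "rotation" of the camera in the world. Camera axes: x right, y down, z forward; pixel columns grow to the right and rows downward; lengths in m; the calibration is good to about 2 mm. A picture is of the moment at which its call begins. get_calibration takes no time and is no camera call.
- order.job_done(): hands the job in; it is judged then, once.
The state is a dict: "clock": time; "joint_pos": joint angles; "joint_vel": joint speeds; "tau": joint torques, N m; "eef_pos": TCP position; "tool_rot": TCP orientation; "ft_force": force on the tool from outside, world axes, zero at the start; "ft_torque": the same for the moment, N m; "grip_width": finger opening in m; "grasp_force": force on a finger pad.
Only numpy, scipy, OpenCV 4.12 (cv2) and the standard library are available. Lean on these libraries where they do the work, as an engineer would, in place of code of your own. Each camera call takes 0.05 s, during which the arm holds its last target. There are 200 camera calls.

## Task

Start the dust extractor from its yellow push-button box: slide the dust cover fully aside, press the green button right down and hold it down for a good second, then slide the cover back until it is fully home over the button. Leave the green box (the grinder's: do not slide its cover or press its button) and the other things on the bench as they are.

Things in the scene. Friction and masses are not known exactly. Their poses are not given: they have to be found in the camera images.
- yellow_box: yellow box of the dust extractor, fixed on the bench; 110 mm (its x) by 220 mm (its y); origin: centre of its underside, z up. Its -y half is an open well (86 mm wide in x, y -104 to 0 mm, floor z 40, rim z 66 mm), a button in its middle at x 0, y -52.5 mm; the +y half is solid to z 66 mm: the cover parks there. Thin steel guide strips outside x = +/-51 mm reach z 78 mm
- yellow_cover (a joint): sliding dust cover of the yellow box: aluminium plate 102 mm (box x) by 105 mm (box y), at z 68 to 74 mm. Value in m: 0 fully home over the well, growing as it slides along the box's +y to 0.105 fully aside; a stop at each end. About 2.5 N of friction; stays where it is left; cannot lift off. Starts home or a little open
- yellow_ridge_top (a point): middle of the top of the black grip ridge that stands across the middle of the yellow box's cover: 60 mm (box x) by 12 mm (box y), 28 mm tall, top at z 102 mm; in the box's frame it is at x 0, y = -52.5 mm + cover value. It can be pushed from either side or pinched from above
- yellow_button (a joint): green push button under the yellow box's cover; value in m: 0 up, 0.008 right down; springs back up; 1.5 N starts it and about 5 N holds it right down
- yellow_button_top (a point): centre of the top face of the yellow box's green button (40 mm across, in a black housing 56 mm across and 12 mm high), at z 64 mm when up; vertical travel 8 mm
- green_box: green box of the bench grinder, fixed on the bench; 110 mm (its x) by 220 mm (its y); origin: centre of its underside, z up. Its -y half is an open well (86 mm wide in x, y -104 to 0 mm, floor z 40, rim z 66 mm), a button in its middle at x 0, y -52.5 mm; the +y half is solid to z 66 mm: the cover parks there. Thin steel guide strips outside x = +/-51 mm reach z 78 mm
- green_cover (a joint): sliding dust cover of the green box: aluminium plate 102 mm (box x) by 105 mm (box y), at z 68 to 74 mm. Value in m: 0 fully home over the well, growing as it slides along the box's +y to 0.105 fully aside; a stop at each end. About 2.5 N of friction; stays where it is left; cannot lift off. Starts home or a little open
- green_ridge_top (a point): middle of the top of the black grip ridge that stands across the middle of the green box's cover: 60 mm (box x) by 12 mm (box y), 28 mm tall, top at z 102 mm; in the box's frame it is at x 0, y = -52.5 mm + cover value. It can be pushed from either side or pinched from above
- green_button (a joint): green push button under the green box's cover; value in m: 0 up, 0.008 right down; springs back up; 1.5 N starts it and about 5 N holds it right down
- green_button_top (a point): centre of the top face of the green box's green button (40 mm across, in a black housing 56 mm across and 12 mm high), at z 64 mm when up; vertical travel 8 mm
- wax_block: bystander, loose: dark green block of polishing wax, 80 x 50 x 45 mm; origin at its underside
- pumice: bystander, loose: grey round rubbing stone, 84 mm across, 28 mm high; origin at its underside
- pliers: bystander, loose: pliers with red handles, about 170 mm long, lying flat; origin at its underside
- tin: bystander, loose: round tin with paper label, 70 mm across, 85 mm high; origin at its underside
- disc: bystander, loose: brick-red sanding disc, 120 mm across, 14 mm high, lying flat; origin at its underside
- hammer: bystander, loose: hammer lying flat; origin at its underside

How it is judged:
On the way, in this order (a step that is already met when the one before it is completed fails the run):
1. the yellow box's cover is slid aside (at least 90 of its 105 mm) (value of joint yellow_cover above 0.09 m), for 0.2 s.
2. with the cover aside, the yellow box's button is held at least 6 of its 8 mm down for 0.8 s (value of joint yellow_button above 0.006 m and value of joint yellow_cover above 0.08 m), for 0.8 s.
At the end, for the whole second after the job is handed in: the yellow box's cover is home within 4 mm and its button is up again; the green box's cover is within 10 mm of where it was and its button is up; every bystander is within 30 mm of where it was (value of joint yellow_cover below 0.004 m and value of joint each of yellow_button, green_button below 0.002 m and distance of green_ridge_top from where it was at the start of the episode below 0.01 m and distance of each of wax_block, pumice, pliers, tin, disc, hammer from where it was at the start of the episode below 0.03 m); the robot touches nothing.
It fails at once if the green box's button is pressed 3 mm or more (value of joint green_button above 0.003 m).
It fails at once if the green box's cover is slid more than 10 mm (distance of green_ridge_top from where it was at the start of the episode above 0.01 m).
It fails at once if a bystander is shoved more than 30 mm from its place (distance of any of wax_block, pumice, pliers, tin, disc, hammer from where it was at the start of the episode above 0.03 m).
It also fails if it takes over 50 s, if anything falls off the work surface, if the arm or the gripper's body presses on something with over 40 N, if the wrist force passes 120 N, or if a joint passes its speed limit or range.

## Working session

There is one attempt and no reset: what is moved stays moved. The work goes in short steps, Python scripts to look and compute and a tool call to move; the robot and the scene stay as the last step left them, time stands still between calls to the robot, and variables do not carry over. Pictures are saved under pics/ and viewed, at most 10 in all, crops included, and the job is handed in when it is done.

Besides the shell and the picture viewer there is one more tool, called after "Request:" by a JSON object that holds its "api" and its "payload", one argument or row to a line. apply_moves: Moves the arm, as the interface text tells. Its arguments: {"type":"object","properties":{"targets":{"type":"array","items":{"type":"array","items":{"type":"array","items":{"type":"number"}}}}},"required":["targets"]}

```bash
mkdir -p pics
cat > h.py <<'E'
import numpy as np, cv2
from workcell import get_obs, imaging, order
def cloud(name):
    im,d=imaging.camera(name); c=imaging.get_calibration(name)
    K=np.array(c["camera_matrix"]);R=np.array(c["rotation"]);e=np.array(c["eye"])
    v,u=np.mgrid[:384,:512]
    P=np.stack([(u-K[0,2])/K[0,0]*d,(v-K[1,2])/K[1,1]*d,d],-1)
    return im,d,P@R.T+e
E
python3 - <<'E'
from h import *
for n in("top","scene"):
    im,d,P=cloud(n); cv2.imwrite(f"pics/{n}0.png",im); np.savez(f"{n}0.npz",im=im,d=d,P=P)
    c=imaging.get_calibration(n); print(n,c)
print(get_obs())
E
```

```text
Traceback (most recent call last):
  File "h.py", line 8, in cloud
    return im,d,P@R.T+e
                ~^~~~
ValueError: matmul: Input operand 1 has a mismatch in its core dimension 0, with gufunc signature (n?,k),(k,m?)->(n?,m?) (size 4 is different from 3)
```

Rotation is a quaternion.

```bash
sed -i 's/R=np.array(c\["rotation"\])/R=Rotation.from_quat(c["rotation"]).as_matrix()/; 1a from scipy.spatial.transform import Rotation' h.py
python3 - <<'E'
from h import *
for n in("top","scene"):
    im,d,P=cloud(n); cv2.imwrite(f"pics/{n}0.png",im); np.savez(f"{n}0.npz",im=im,d=d,P=P)
    c=imaging.get_calibration(n); print(n,c)
    print("median z", np.median(P[...,2][d>0]))
    hsv=cv2.cvtColor(im,cv2.COLOR_BGR2HSV)
    m=cv2.inRange(hsv,(18,120,80),(35,255,255))>0
    m&=(d>0)&(P[...,2]>.03)&(P[...,2]<.09)
    v,u=np.where(m); Q=P[m]; print("yellow",m.sum(),u.min(),u.max(),v.min(),v.max(),Q.min(0),Q.max(0),np.median(Q,0))
print(get_obs())
E
```

```text
top {'camera_matrix': array([[347.38013659,   0.        , 257.26576112],
       [  0.        , 347.38013659, 190.81968302],
       [  0.        ,   0.        ,   1.        ]]), 'eye': array([ 0.45132788, -0.01391665,  1.13468063]), 'rotation': array([-0.70235372,  0.70917821, -0.04949804,  0.03626933])}
median z 8.891339686689648e-05
yellow 1591 184 511 79 320 [ 0.1787201  -0.82181665  0.0300015 ] [0.96171906 0.20352096 0.078989  ] [ 0.59958778 -0.16752688  0.06405146]
scene {'camera_matrix': array([[406.56355493,   0.        , 255.84544209],
       [  0.        , 406.56355493, 194.67319926],
       [  0.        ,   0.        ,   1.        ]]), 'eye': array([1.15961692, 0.1188914 , 1.09226028]), 'rotation': array([ 0.57860552,  0.77219578, -0.20688855, -0.16163683])}
median z 0.0012151047332296105
yellow 1414 71 322 59 359 [ 0.17166786 -0.82526499  0.0300744 ] [0.96051604 0.24119627 0.08307581] [ 0.60699252 -0.15315887  0.0649287 ]
{'clock': 0.15, 'joint_pos': array([1.30103561e+00, 2.41243751e-01, 4.05218710e-03, 1.33521642e+00,
       8.37576836e-06, 1.57080645e+00]), 'joint_vel': array([-8.07715517e-05, -3.05399774e-03,  4.39653814e-03,  2.49670396e-03,
        6.65732585e-04,  8.34317007e-04]), 'tau': array([-6.27411209e-04, -3.72635543e+01,  2.52638751e+01,  1.23478181e-02,
        5.11541742e-07, -5.90511746e-06]), 'eef_pos': array([0.13312831, 0.48148475, 0.2476226 ]), 'tool_rot': array([ 1.34476731e-01,  9.90916424e-01, -7.97949282e-04, -1.12507303e-04]), 'ft_force': array([-0.76692589, -0.21620382, -0.2234533 ]), 'ft_torque': array([0.01598928, 0.01447544, 0.01782156]), 'grasp_force': 0.0, 'grip_width': 0.08507475935028111}
```

View pics/top0.png

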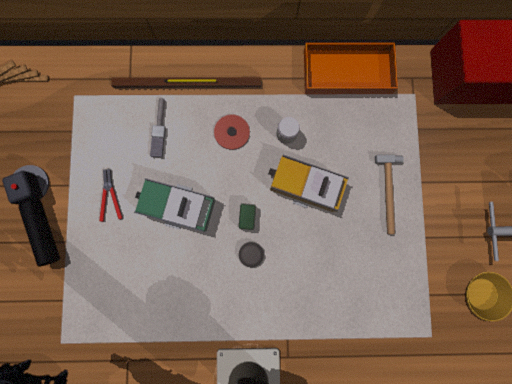

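View pics/scene0.png

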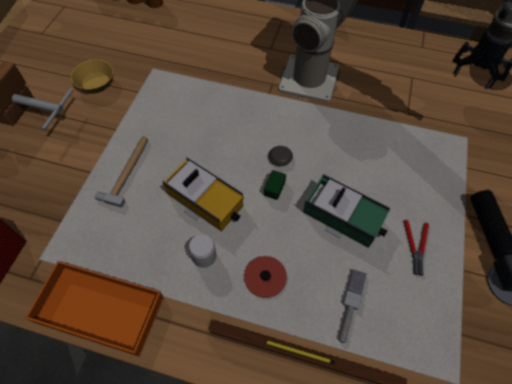

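The top view shows the yellow box around pixel (310,183), with its ridge at (324,187) and the parking half toward the left (world +y). The green box is at (175,205). The tin at (288,130) is near the yellow box's parked end. Next I'll fit the box pose.

Run:
```python
from h import *
for n,(u0,u1,v0,v1) in dict(top=(262,355,148,218),scene=(155,250,150,235)).items():
    z=np.load(f"{n}0.npz"); P=z["P"][v0:v1,u0:u1].reshape(-1,3); im=z["im"][v0:v1,u0:u1].reshape(-1,3).astype(int)
    print(n)
    def rect(m):
        Q=P[m,:2]; r=cv2.minAreaRect((Q*1000).astype(np.float32)); print(m.sum(),r,"mean",Q.mean(0),P[m,2].mean()); return r
    rect((P[:,2]>.058)&(P[:,2]<.084)&(P[:,0]>.4))
    rect((P[:,2]>.095)&(P[:,2]<.11)&(P[:,1]<-.1))
    pl=(P[:,2]>.066)&(P[:,2]<.079)&(im.min(1)>90); rect(pl)
    ye=(P[:,2]>.06)&(P[:,2]<.07)&(im[:,0]<60)&(im[:,2]>110); rect(ye)
im=np.load("top0.npz")["im"][148:228,255:365]
cv2.imwrite("pics/crop.png",cv2.resize(im,None,fx=7,fy=7,interpolation=2))
```

```text
top
2376 ((607.1437377929688, -197.6630859375), (220.6267547607422, 111.06632995605469), 69.84473419189453) mean [ 0.60860249 -0.19280986] 0.06995338236443283
81 ((593.0082397460938, -235.69906616210938), (11.939366340637207, 59.48731994628906), 69.481689453125) mean [ 0.59265669 -0.23501748] 0.10112944351196776
1036 ((608.40576171875, -197.61724853515625), (213.55282592773438, 108.61844635009766), 69.69487762451172) mean [ 0.59448233 -0.23330255] 0.07365582005185574
1018 ((607.3663330078125, -197.3385009765625), (219.19769287109375, 101.50907897949219), 70.27290344238281) mean [ 0.62389073 -0.15003076] 0.06541406315061218
scene
2448 ((602.6692504882812, -197.68026733398438), (223.75830078125, 113.00228118896484), 70.2772216796875) mean [ 0.60844201 -0.18816694] 0.07010572477037894
85 ((589.8109741210938, -234.848388671875), (14.267391204833984, 58.93906784057617), 67.00614929199219) mean [ 0.59075571 -0.23460273] 0.10118437057999713
840 ((586.0850219726562, -242.04098510742188), (121.3841552734375, 100.56280517578125), 70.43830108642578) mean [ 0.59172838 -0.23233708] 0.07404667486177477
873 ((601.66259765625, -195.5858612060547), (217.2917022705078, 92.79141235351562), 69.82839965820312) mean [ 0.6225713  -0.14050526] 0.0658466516367796
```

View pics/crop.png

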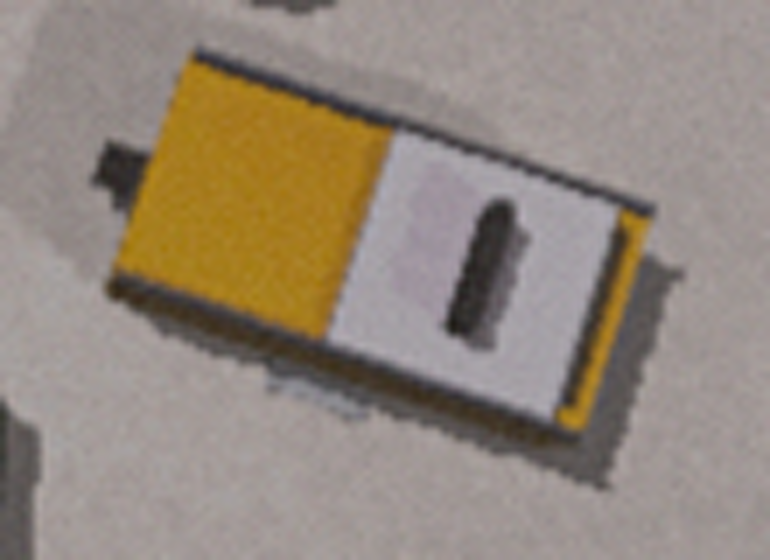

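The crop shows the cover about 12 mm open, with the ridge at crop pixel (480,270). From the fit, the box centre is about (0.606, -0.1975) with +y at 70°. The ridge is at about (0.5925, -0.235) and the button at about (0.588, -0.247). I'll pinch the ridge with tool y along the box y, which takes a turn of -4.6°.

Request:
{"api": "apply_moves", "payload": {
  "targets": [
    [[0.52,-0.81,0,-4.6,1],[0.52,-0.81,0,0,1],[0.52,-0.81,0,0,1],[0.52,-0.81,0,0,1],[0.52,-0.81,0,0,1],[0.52,-0.81,0,0,1],[0.52,-0.81,0,0,1],[0.52,-0.81,0,0,1]]
  ]
}}

```text
clock: 0.82
eef_pos: [0.3, 0.221, 0.2483]
tool_rot: [0.174, 0.985, 0.0, 0.0]
ft_force: [1.7, -0.0, -0.8]
grip_width: 0.0852
grasp_force: 0.0
```

Request:
{"api": "apply_moves", "payload": {
  "targets": [
    [[0.52,-0.81,0,0,1],[0.52,-0.81,0,0,1],[0.52,-0.81,0,0,1],[0.52,-0.81,0,0,1],[0.52,-0.81,0,0,1],[0.52,-0.81,0,0,1],[0.52,-0.81,0,0,1],[0.52,-0.81,0,0,1]]
  ]
}}

```text
clock: 1.48
eef_pos: [0.4665, -0.0385, 0.2481]
tool_rot: [0.174, 0.985, 0.0, -0.0]
ft_force: [0.6, 0.6, -0.4]
grip_width: 0.0851
grasp_force: 0.0
```

Request:
{"api": "apply_moves", "payload": {
  "targets": [
    [[0.52,-0.81,0,0,1],[0.52,-0.81,0,0,1],[0.52,-0.81,0,0,1],[0.52,-0.81,0,0,1],[0.52,-0.81,0,0,1],[0.52,-0.81,0,0,1],[0,0,0,0,1],[0,0,0,0,1]]
  ]
}}

```text
clock: 2.15
eef_pos: [0.5909, -0.2327, 0.2455]
tool_rot: [0.176, 0.984, 0.0, -0.002]
ft_force: [-0.0, 0.5, 0.3]
grip_width: 0.085
grasp_force: 0.0
```

Request:
{"api": "apply_moves", "payload": {
  "targets": [
    [[0.04,-0.06,-0.8,0,1],[0,0,-0.8,0,1],[0,0,-0.8,0,1],[0,0,-0.6,0,1],[0,0,-0.4,0,1],[0,0,-0.24,0,1],[0,0,0,0,1],[0,0,0,0,1]]
  ]
}}

```text
clock: 2.82
eef_pos: [0.5924, -0.2326, 0.1033]
tool_rot: [0.174, 0.985, 0.0, 0.0]
ft_force: [0.5, 0.0, -0.4]
grip_width: 0.0853
grasp_force: 0.0
```

Request:
{"api": "apply_moves", "payload": {
  "targets": [
    [[0,0,0,0,-1],[0,0,0,0,-1],[0,0,0,0,-1],[0,0,0,0,-1],[0,0,0,0,-1],[0,0,0,0,-1],[0,0,0,0,-1],[0,0,0,0,-1]]
  ]
}}

```text
clock: 3.48
eef_pos: [0.5926, -0.2337, 0.1033]
tool_rot: [0.174, 0.985, -0.0, 0.0]
ft_force: [-1.4, 0.2, 3.2]
grip_width: 0.0104
grasp_force: 60.3
```

Request:
{"api": "apply_moves", "payload": {
  "targets": [
    [[0.1,0.28,0,0,-1],[0.1,0.28,0,0,-1],[0.1,0.28,0,0,-1],[0.1,0.28,0,0,-1],[0.1,0.28,0,0,-1],[0.1,0.28,0,0,-1],[0.1,0.28,0,0,-1],[0,0,0,0,-1]]
  ]
}}

```text
clock: 4.15
eef_pos: [0.6225, -0.1513, 0.1033]
tool_rot: [0.172, 0.985, 0.001, 0.001]
ft_force: [2.7, 1.2, 4.8]
grip_width: 0.0099
grasp_force: 60.6
```

Request:
{"api": "apply_moves", "payload": {
  "targets": [
    [[0.03,0.07,0,0,-1],[0,0,0,0,-1],[0,0,0,0,-1]]
  ]
}}

```text
clock: 4.4
eef_pos: [0.6228, -0.1504, 0.1033]
tool_rot: [0.173, 0.985, 0.001, 0.001]
ft_force: [1.3, -0.1, 4.6]
grip_width: 0.0102
grasp_force: 60.7
```

Run:
```python
from h import *
print(get_obs()["ft_force"],get_obs()["eef_pos"])
im,d,P=cloud("top"); cv2.imwrite("pics/b.png",cv2.resize(im[130:235,240:370],None,fx=6,fy=5.7,interpolation=2))
```

```text
[ 1.27352796 -0.05705644  4.55786199] [ 0.6228369  -0.1504009   0.10325842]
```

View pics/b.png

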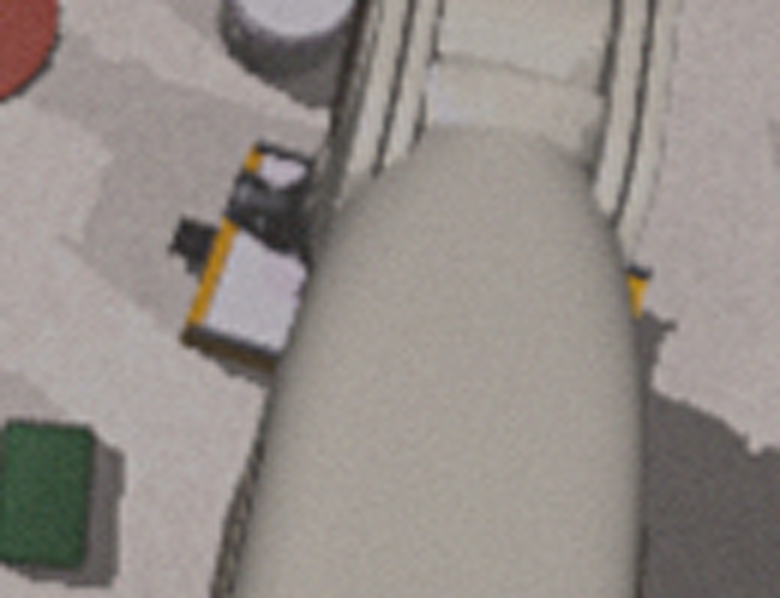

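The camera view shows the cover's leading edge at crop pixel (205,290), close to the parked end, so it is about 102 mm aside. I'll release, lift and move over the button with the fingers shut.

Request:
{"api": "apply_moves", "payload": {
  "targets": [
    [[0,0,0,0,0.2],[0,0,0,0,0.2],[0,0,0,0,0.2],[0,0,0.5,0,0.2],[0,0,0.8,0,0.2],[0,0,0.3,0,0.2],[-0.22,-0.6,0,0,-1],[-0.22,-0.6,0,0,-1]]
  ]
}}

```text
clock: 5.12
eef_pos: [0.6049, -0.1992, 0.1677]
tool_rot: [0.173, 0.985, 0.0, 0.001]
ft_force: [-0.7, 0.1, -1.0]
grip_width: 0.0279
grasp_force: 0.0
```

Request:
{"api": "apply_moves", "payload": {
  "targets": [
    [[-0.22,-0.6,0,0,-1],[-0.22,-0.6,0,0,-1],[0,0,-0.5,0,-1],[0,0,-0.5,0,-1],[0,0,-0.5,0,-1],[0,0,-0.3,0,-1],[0,0,0,0,-1],[0,0,0,0,-1]]
  ]
}}

```text
clock: 5.78
eef_pos: [0.5855, -0.2476, 0.0934]
tool_rot: [0.174, 0.985, 0.001, -0.002]
ft_force: [1.1, -0.4, 0.1]
grip_width: 0.0001
grasp_force: 0.0
```

Request:
{"api": "apply_moves", "payload": {
  "targets": [
    [[0.05,0,-0.15,0,-1],[0,0,-0.15,0,-1],[0,0,-0.1,0,-1],[0,0,-0.08,0,-1],[0,0,0,0,-1]]
  ]
}}

```text
clock: 6.2
eef_pos: [0.5893, -0.2482, 0.0759]
tool_rot: [0.174, 0.985, -0.0, 0.001]
ft_force: [0.6, 0.1, 3.4]
grip_width: -0.0003
grasp_force: 1.8
```

Request:
{"api": "apply_moves", "payload": {
  "targets": [
    [[0,0,-0.06,0,-1],[0,0,-0.04,0,-1],[0,0,0,0,-1],[0,0,0,0,-1]]
  ]
}}

```text
clock: 6.53
eef_pos: [0.5893, -0.2482, 0.0731]
tool_rot: [0.174, 0.985, -0.0, 0.001]
ft_force: [-0.4, 1.1, 7.6]
grip_width: 0.0001
grasp_force: 3.7
```

Request:
{"api": "apply_moves", "payload": {
  "targets": [
    [[0,0,-0.04,0,-1],[0,0,0,0,-1],[0,0,0,0,-1],[0,0,0,0,-1],[0,0,0,0,-1],[0,0,0,0,-1],[0,0,0,0,-1],[0,0,0,0,-1]]
  ]
}}

```text
clock: 7.2
eef_pos: [0.5893, -0.2482, 0.0729]
tool_rot: [0.174, 0.985, -0.0, 0.002]
ft_force: [-3.2, 2.2, 13.3]
grip_width: -0.0002
grasp_force: 6.9
```

Request:
{"api": "apply_moves", "payload": {
  "targets": [
    [[0,0,0,0,-1],[0,0,0,0,-1],[0,0,0,0,-1],[0,0,0,0,-1],[0,0,0,0,-1],[0,0,0,0,-1],[0,0,0,0,-1],[0,0,0,0,-1]]
  ]
}}

```text
clock: 7.87
eef_pos: [0.5893, -0.2483, 0.0729]
tool_rot: [0.174, 0.985, -0.0, 0.002]
ft_force: [-2.6, 1.1, 14.1]
grip_width: 0.0002
grasp_force: 6.9
```

The button stopped at a hard bottom with 14 N, held for over 1.3 s. Now I'll lift, re-pinch the ridge and slide the cover home.

Request:
{"api": "apply_moves", "payload": {
  "targets": [
    [[0,0,0.6,0,-1],[0,0,0.8,0,-1],[0,0,0.8,0,-1],[0,0,0.2,0,0.4],[0.21,0.61,0,0,0.4],[0.21,0.61,0,0,0.4],[0.21,0.61,0,0,0.4],[0.21,0.62,0,0,0.4]]
  ]
}}

```text
clock: 8.53
eef_pos: [0.6215, -0.1494, 0.165]
tool_rot: [0.175, 0.985, -0.0, -0.001]
ft_force: [-0.2, 0.2, -0.7]
grip_width: 0.0595
grasp_force: 0.0
```

Request:
{"api": "apply_moves", "payload": {
  "targets": [
    [[0,0,0,0,0.4],[0,0,0,0,0.4],[0,0,0,0,0.4]]
  ]
}}

```text
clock: 8.78
eef_pos: [0.6215, -0.1502, 0.1651]
tool_rot: [0.174, 0.985, -0.0, -0.001]
ft_force: [0.6, -1.5, 0.8]
grip_width: 0.0597
grasp_force: 0.0
```

Request:
{"api": "apply_moves", "payload": {
  "targets": [
    [[0.03,0,-0.6,0,0.4],[0,0,-0.6,0,0.4],[0,0,-0.35,0,0.4],[0,0,0,0,0.4],[0,0,0,0,-1],[0,0,0,0,-1],[0,0,0,0,-1],[0,0,0,0,-1]]
  ]
}}

```text
clock: 9.45
eef_pos: [0.6242, -0.1507, 0.1055]
tool_rot: [0.174, 0.985, -0.0, 0.001]
ft_force: [-2.0, -5.6, 7.5]
grip_width: 0.0112
grasp_force: 10.4
```

Request:
{"api": "apply_moves", "payload": {
  "targets": [
    [[0,0,0,0,-1],[0,0,0,0,-1],[0,0,0,0,-1]]
  ]
}}

```text
clock: 9.7
eef_pos: [0.6242, -0.1507, 0.1058]
tool_rot: [0.174, 0.985, -0.0, 0.002]
ft_force: [-0.9, -1.4, 5.3]
grip_width: 0.0102
grasp_force: 62.4
```

Request:
{"api": "apply_moves", "payload": {
  "targets": [
    [[-0.1,-0.28,0,0,-1],[-0.1,-0.28,0,0,-1],[-0.1,-0.28,0,0,-1],[-0.1,-0.28,0,0,-1],[-0.1,-0.28,0,0,-1],[-0.1,-0.28,0,0,-1],[-0.1,-0.28,0,0,-1],[-0.1,-0.28,0,0,-1]]
  ]
}}

```text
clock: 10.37
eef_pos: [0.5921, -0.2389, 0.1058]
tool_rot: [0.174, 0.985, 0.001, 0.001]
ft_force: [-1.0, 3.0, 7.2]
grip_width: 0.0104
grasp_force: 62.5
```

Request:
{"api": "apply_moves", "payload": {
  "targets": [
    [[-0.02,-0.05,0,0,-1],[-0.02,-0.05,0,0,-1],[0,0,0,0,-1]]
  ]
}}

```text
clock: 10.62
eef_pos: [0.5903, -0.2438, 0.1057]
tool_rot: [0.174, 0.985, 0.0, 0.001]
ft_force: [-1.4, 0.1, 6.1]
grip_width: 0.0103
grasp_force: 62.5
```

Request:
{"api": "apply_moves", "payload": {
  "targets": [
    [[-0.017,-0.047,0,0,-1],[-0.017,-0.047,0,0,-1],[0,0,0,0,-1],[0,0,0,0,-1]]
  ]
}}

```text
clock: 10.95
eef_pos: [0.5894, -0.2463, 0.1058]
tool_rot: [0.174, 0.985, 0.001, 0.001]
ft_force: [-1.0, 3.6, 7.5]
grip_width: 0.01
grasp_force: 62.5
```

Request:
{"api": "apply_moves", "payload": {
  "targets": [
    [[-0.017,-0.047,0,0,-1],[0,0,0,0,-1],[0,0,0,0,-1]]
  ]
}}

```text
clock: 11.2
eef_pos: [0.5893, -0.2464, 0.1058]
tool_rot: [0.173, 0.985, 0.003, 0.002]
ft_force: [-0.2, 7.9, 6.8]
grip_width: 0.0101
grasp_force: 62.5
```

Request:
{"api": "apply_moves", "payload": {
  "targets": [
    [[-0.017,-0.047,0,0,-1],[0,0,0,0,-1],[0,0,0,0,-1]]
  ]
}}

```text
clock: 11.45
eef_pos: [0.5893, -0.2465, 0.1057]
tool_rot: [0.172, 0.985, 0.004, 0.002]
ft_force: [2.0, 11.6, 7.2]
grip_width: 0.0099
grasp_force: 62.5
```

Request:
{"api": "apply_moves", "payload": {
  "targets": [
    [[0,0,0,0,0.3],[0,0,0,0,0.3],[0,0,0,0,0.3],[0,0,0,0,0.3],[0,0,0.5,0,0.3],[0,0,0.8,0,0.3],[0,0,0.8,0,0.3],[0,0,0.8,0,0.3]]
  ]
}}

```text
clock: 12.12
eef_pos: [0.5863, -0.2516, 0.2206]
tool_rot: [0.175, 0.985, 0.0, -0.001]
ft_force: [1.3, -0.1, 0.1]
grip_width: 0.0555
grasp_force: 0.0
```

Request:
{"api": "apply_moves", "payload": {
  "targets": [
    [[-0.6,0.6,0.2,0,0.3],[-0.6,0.6,0,0,0.3],[-0.6,0.6,0,0,0.3],[-0.6,0.6,0,0,0.3],[-0.6,0.6,0,0,0.3],[-0.6,0.6,0,0,0.3],[0,0,0,0,0.3],[0,0,0,0,0.3]]
  ]
}}

```text
clock: 12.78
eef_pos: [0.4418, -0.1066, 0.2282]
tool_rot: [0.174, 0.985, -0.0, 0.0]
ft_force: [1.7, 1.2, 0.2]
grip_width: 0.0553
grasp_force: 0.0
```

Run:
```python
from h import *
im,d,P=cloud("top"); cv2.imwrite("pics/end.png",im)
Q=P[148:218,262:355].reshape(-1,3); m=(Q[:,2]>.095)&(Q[:,2]<.11)&(Q[:,1]<-.1)
r=Q[m,:2]; print(m.sum(),r.mean(0),cv2.minAreaRect((r*1000).astype(np.float32)))
print("cover",(r.mean(0)-[.6065,-.1975])@[.342,.94]+.0525, get_obs()["ft_force"])
```

```text
80 [ 0.58968038 -0.2461705 ] ((589.223388671875, -246.08985900878906), (11.963263511657715, 59.9147834777832), 69.8599853515625)
cover 0.000997423194539368 [-0.02868881  0.07594961  0.35532013]
```

View pics/end.png

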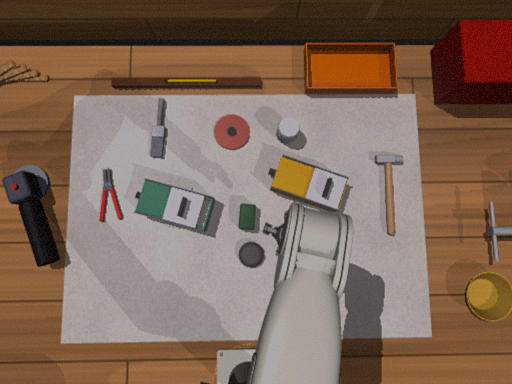

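The final picture shows the yellow cover home, with its ridge at (328,188). The bystanders look unmoved and the arm is clear of everything.

```bash
python3 -c "
from workcell import order
print(order.job_done())"
```

```text
the job is handed in; nothing more can be done
None
```

I slid the yellow box's cover about 102 mm aside, held the button at its bottom stop for over 1.3 s, then slid the cover back to its home stop (about 1 mm by camera); the green box and bystanders look unmoved, and the job is handed in (no verdict was returned).

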